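# Unstack the supplies into their docks

## Task

The analyser's supplies were left piled in one stack: take the stack apart and set each thing upright in the bench dock made to its shape, the bottle in the small oblong dock, the label roll in the round one, the short box in the nearly square one and the long box in the long one. Each must lie flat on the floor of its dock inside the rim. Leave the mouse and the pen pot where they are.

Things in the scene. Friction and masses are not known exactly. Their poses are not given: they have to be found in the camera images.
- bottle_center (a point): Centre, half-way up, of the brown reagent bottle that tops the stack at the start; loose, 62 g nominal. Flat body 35 mm (its x) by 58 mm (its y) and 62 mm high, round cap of 24 mm above it, 8 mm off centre to -y, 78 mm high in all; this point is 39 mm above its underside. z up. Grasp the body across its 35 mm.
- roll_center (a point): Centre, half-way up, of the white label roll lying flat with its core upright, second in the stack under the bottle; loose, 45 g nominal, 58 mm diameter, 28 mm high; z is its axis; this point is 14 mm above its underside.
- short_box_center (a point): Centre, half-way up, of the short white lidded plastic box, third in the stack under the roll; loose, 110 g nominal, 66 mm (its x) by 60 mm (its y), 40 mm high; lid does not open; this point is 20 mm above its underside. A thin clasp stands on its -x end, hinge knuckles on its +x end; grasp across the 60 mm.
- long_box_center (a point): Centre, half-way up, of the long grey lidded plastic box at the bottom of the stack; loose, 160 g nominal, 104 mm (its x) by 60 mm (its y), 40 mm high; lid does not open; this point is 20 mm above its underside. Grasp across the 60 mm.
- bottle_dock: Small oblong dock for the bottle: fixed grey plastic tray on the bench; floor 3 mm thick, rim 4 mm thick with its top 8 mm above the bench; inside 45 mm (its x) by 68 mm (its y). Origin at the centre of its underside, on the bench.
- round_dock: Round dock for the label roll: fixed grey plastic tray on the bench; floor 3 mm thick, rim 4 mm thick with its top 8 mm above the bench; 69 mm inside diameter. Origin at the centre of its underside, on the bench.
- short_dock: Nearly square dock for the short box: fixed grey plastic tray on the bench; floor 3 mm thick, rim 4 mm thick with its top 8 mm above the bench; inside 76 mm (its x) by 70 mm (its y). The box's x lies along its x, either way round. Origin at the centre of its underside, on the bench.
- long_dock: Long dock for the long box: fixed grey plastic tray on the bench; floor 3 mm thick, rim 4 mm thick with its top 8 mm above the bench; inside 114 mm (its x) by 70 mm (its y). The box's x lies along its x, either way round. Origin at the centre of its underside, on the bench.
- mouse: Black computer mouse, 100 x 58 x 32 mm, loose on the bench to the left of the stack; origin at the centre of its underside. Leave it alone.
- pen_pot: Grey pot with pens, 82 x 96 x 162 mm, loose on the bench beyond the mouse, left of the monitor; origin at the centre of its underside. Leave it alone. (Nearby, fixed: a monitor screen faces the robot at x = 0.70 m, from y = -0.10 to 0.40 m and from 140 to 450 mm above the bench, behind stack and docks: keep arm and gripper clear of it.)
Things that resemble listed ones, but are neither listed nor needed, are in the scene too. What is shaped like the part that bears long_box_center but turquoise is not meant. What is shaped like the round_dock but pink is not meant.

How it is judged:
By the outcome, as a careful person would: the job done as asked, in the order asked, and still so for the second after the job is handed in, with the robot touching nothing.
It also fails if it takes over 125 s, if anything falls off the work surface, if the arm or the gripper's body presses on something with over 40 N, if the wrist force passes 120 N, or if a joint passes its speed limit or range.

## Robot

A 6-joint arm with a two-finger parallel gripper is mounted at the origin on a cart in front of the work surface, level with it; the furniture and walls round the work are solid. World frame = base frame: x ahead of the robot, y to its left, z up, the work surface at z = 0. Lengths are in m, angles in rad, forces in N, time in s.
With the tool pointing down it reaches from about 0.35 to 0.775 m from the base axis. Payload 5.5 kg.
Tool frame: the origin (TCP) lies between the finger pads; the fingertips stand 11 mm ahead of it and the grasp point (between the pads) lies 8 mm behind it (tips_ahead is the distance from the TCP to the fingertips, in m); z points along the fingers, y is the line along which they close (so a half turn about z gives the same grasp; the last joint's range is limited). The gripper opens to 85 mm and grips with 20 to 120 N. Pads are 22 mm wide; open, the fingers measure 114 mm over their backs; the gripper's body (76 mm by 85 mm) begins 54 mm behind the grasp point. The pads swing forward as they close: fully open they stand 13 mm farther back than shut.
Start: joints at [0.974, 0.313, 0.046, 1.304, 0, 1.431], TCP at [0.254, 0.516, 0.242] pointing down, gripper open.
Joint ranges: [-2.76, 2.76], [-0.86, 1.69], [-1.03, 1.26], [-2.2, 2.34], [-1.47, 1.5], [-3.14, 3.14]. Speed limits (rad/s): [2.57, 2.57, 3.14, 3.14, 3.14, 3.14].

## Interface

Orientations are given as a unit quaternion [w, x, y, z].
In Python, from workcell import * gives the robot as it stands. The module is installed in compiled form; this text tells all that it offers.
- The arm moves only by the tool jog_arm, never from a script. Its argument "moves" is a list of rows, each an object with "fingers": the closure, from 0 (fully open) to 1 (shut); "slide": the shift along the tool's x, y, z in mm, a list of three; "angular": the turn, a rotation vector about the tool's x, y, z in degrees, a list of three. A call has 1 to 10 rows; each row is the pose to reach, as a shift and turn from the pose commanded when the call began, along the tool's axes at that moment; what a row does not reach only later rows make up. A row lasts 1/12 s, in which the tool goes at most 41.7 mm and 7.16 degrees, less where a joint would pass 70% of its speed; a pose out of reach is approached as far as the arm can. A call with a gripper value outside its range is refused whole. The fingers move at their own pace and stop on an object; "squeeze" is the grip in N (left out, the last holds). Time passes only in rows, so rows that repeat a pose let the fingers close. It gives the time, the measured TCP pose, the force, the opening and the grip force at its end, in the units of the state.
- get_state(): the state, without advancing time (a new reading comes with each control period).
- read_camera(name): name is "side" or "top"; returns a dict with "color" (384x512x3 uint8, red, green, blue), "fovy" (degrees; the focal length in pixels is half the picture's height over the tangent of half this angle, whatever the lens; pixels are square), "cx", "cy" (the principal point, pixels), "world_from_camera" (4x4, takes a point from camera to world coordinates). Camera axes: x right, y down, z forward; pixel columns grow to the right and rows downward; lengths in m; the calibration is good to about 2 mm. A picture is of the moment at which its call begins. There is no depth.
- hand_in(): hands the job in; it is judged then, once.
Trained networks look in a picture, given as the dict that the camera call returned (one of the last four; its "shot" number tells which), for a name from the list of things; names that differ only in an ending like _2 or _b are one class to them, and where a whole thing is asked for, a point or a joint stands for the part that bears it (a point fixed in the world has none). Each returns a list of dicts, best first, with "p" (0 to 1); they miss things now and then, are a little off and sometimes report something else, mostly with a low value. They report only what shows in the picture. A call takes as long as a camera call. They do not tell look-alikes from the thing itself.
- look_for(target, picture): "point" ([column, row] in pixels, amid what is visible of it).
- tip_of(target, picture): "point" ([column, row] in pixels: a listed point, or the origin of a listed thing).
The state is a dict: "clock": time; "joint_pos": joint angles; "qvel": joint speeds; "tau": joint torques, N m; "tcp_pos": TCP position; "orientation": TCP orientation; "wrist_force": force on the tool from outside, world axes, zero at the start; "ft_torque": the same for the moment, N m; "finger_gap": finger opening in m; "grip_force": force on a finger pad.
Only numpy, scipy, OpenCV 4.12 (cv2) and the standard library are available. Lean on these libraries where they do the work, as an engineer would, in place of code of your own. Each camera call takes 0.05 s, during which the arm holds its last target. There are 200 camera calls.

## Working session

There is one attempt and no reset: what is moved stays moved. The work goes in short steps, Python scripts to look and compute and a tool call to move; the robot and the scene stay as the last step left them, time stands still between calls to the robot, and variables do not carry over. Pictures are saved under pics/ and viewed, at most 17 in all, crops included, and the job is handed in when it is done.

Besides the shell and the picture viewer there is one more tool, called after "Request:" as name(argument=value, ...) on one line, values as JSON. jog_arm: Moves the arm, as the interface text tells. Its arguments: {"type":"object","properties":{"moves":{"type":"array","items":{"type":"object","properties":{"fingers":{"type":"number"},"slide":{"type":"array","items":{"type":"number"}},"angular":{"type":"array","items":{"type":"number"}}}}},"squeeze":{"type":"number"}},"required":["moves"]}

```bash
mkdir -p pics
cat > h.py <<'E'
from workcell import *
import numpy as np, cv2
from scipy.spatial.transform import Rotation as R
def proj(c,p):
    T=np.linalg.inv(np.array(c["world_from_camera"])); q=T[:3,:3]@np.array(p)+T[:3,3]
    f=c["color"].shape[0]/2/np.tan(np.radians(c["fovy"])/2)
    return np.array([c["cx"]+f*q[0]/q[2], c["cy"]+f*q[1]/q[2]])
def ray(c,px,z):
    T=np.array(c["world_from_camera"]); f=c["color"].shape[0]/2/np.tan(np.radians(c["fovy"])/2)
    d=T[:3,:3]@np.array([(px[0]-c["cx"])/f,(px[1]-c["cy"])/f,1]); o=T[:3,3]
    return o+d*(z-o[2])/d[2]
def save(c,n,box=None,s=1):
    im=c["color"][:,:,::-1]
    if box: im=im[box[1]:box[3],box[0]:box[2]]
    cv2.imwrite("pics/"+n,cv2.resize(im,None,fx=s,fy=s,interpolation=cv2.INTER_CUBIC))
E
python3 - <<'E'
from h import *
s=get_state(); print(s)
for n in("top","side"):
    c=read_camera(n); save(c,n+"0.png",s=1.5); print(n,c["fovy"],c["cx"],c["cy"],np.round(c["world_from_camera"],3).tolist())
    for t,z in [("bottle_center",.147),("roll_center",.094),("short_box_center",.06),("long_box_center",.02),("bottle_dock",0),("round_dock",0),("short_dock",0),("long_dock",0),("mouse",0),("pen_pot",0)]:
        for d in tip_of(t,c)[:3]: print(t,np.round(d["point"]),round(d["p"],2),ray(c,d["point"],z).round(3))
E
```

```text
{'clock': 0.0, 'joint_pos': array([ 9.74411162e-01,  3.14003524e-01,  4.49685801e-02,  1.30357594e+00,
       -4.32197270e-06,  1.43120215e+00]), 'qvel': array([ 0.0015034 , -0.00097917,  0.00103367, -0.00065245, -0.00141255,
        0.00237167]), 'tau': array([ 7.65991517e-04, -4.80622315e+01,  2.98538464e+01,  1.92866806e-02,
       -2.32487173e-04, -4.13454632e-05]), 'tcp_pos': array([0.25334656, 0.51563727, 0.24140281]), 'orientation': array([-3.24368227e-04,  2.26414883e-01,  9.74030532e-01, -8.47315268e-04]), 'wrist_force': array([ 0.47733339, -0.33948706,  0.41428073]), 'ft_torque': array([-0.0059017 , -0.06218859, -0.03345381]), 'grip_force': 0.0, 'finger_gap': 0.08551753633875785}
top 46.825956313592044 257.43064777670924 190.77217898450348 [[0.021, -0.995, 0.097, 0.461], [-1.0, -0.021, 0.006, 0.107], [-0.004, -0.097, -0.995, 1.364], [0.0, 0.0, 0.0, 1.0]]
bottle_center [194. 215.] 0.84 [0.508 0.287 0.147]
roll_center [198. 217.] 0.55 [0.505 0.282 0.094]
short_box_center [200. 218.] 0.44 [0.505 0.28  0.06 ]
short_box_center [308. 197.] 0.28 [ 0.572 -0.034  0.06 ]
long_box_cen
[... 803 characters left out ...]
.282 0.06 ]
short_box_center [279. 211.] 0.43 [0.526 0.171 0.06 ]
long_box_center [278. 254.] 0.95 [0.502 0.296 0.02 ]
long_box_center [293. 218.] 0.8 [0.492 0.14  0.02 ]
bottle_dock [320. 191.] 0.8 [ 0.44  -0.043  0.   ]
bottle_dock [292. 157.] 0.17 [ 0.563 -0.236  0.   ]
round_dock [274. 188.] 0.78 [ 0.583 -0.025  0.   ]
round_dock [241. 154.] 0.72 [ 0.745 -0.219  0.   ]
short_dock [327. 167.] 0.82 [ 0.437 -0.192  0.   ]
long_dock [292. 160.] 0.91 [ 0.562 -0.217  0.   ]
long_dock [277. 254.] 0.4 [0.508 0.276 0.   ]
mouse [268. 318.] 0.6 [0.483 0.483 0.   ]
mouse [280. 226.] 0.45 [0.525 0.159 0.   ]
pen_pot [206. 296.] 0.61 [0.635 0.454 0.   ]
pen_pot [268. 318.] 0.28 [ 0.482  0.481 -0.   ]
```

Run:
```python
from h import *
c=read_camera("top"); save(c,"t1.png",(110,110,420,280),2.5)
c=read_camera("side"); save(c,"s1.png",(170,120,390,340),2.6)
```

```text
(no output)
```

View pics/t1.png

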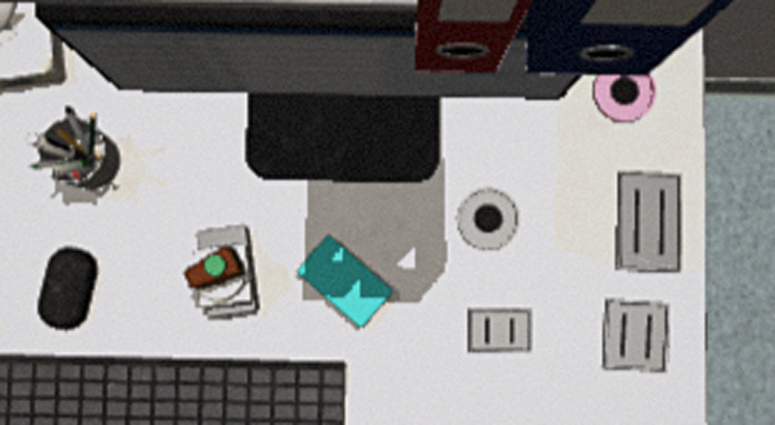

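View pics/s1.png

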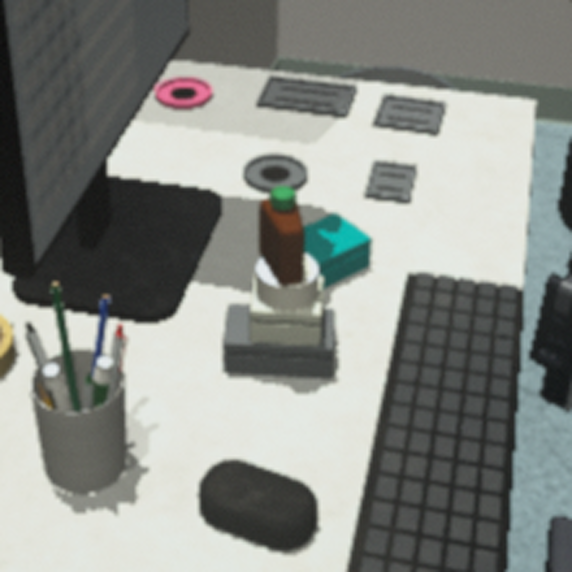

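Run:
```python
from h import *
c=read_camera("top"); a=c["color"][192:246,172:222][:,:,::-1]
d=read_camera("side"); b=d["color"][180:275,245:310][:,:,::-1]
cv2.imwrite("pics/z2.png",np.hstack([cv2.resize(a,(500,540),interpolation=2),cv2.resize(b,(300,540)[:2] if 0 else (300,438),interpolation=2)[:438].copy() if 0 else cv2.copyMakeBorder(cv2.resize(b,(299,437),interpolation=2),0,103,0,0,0)]))
```

```text
(no output)
```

View pics/z2.png

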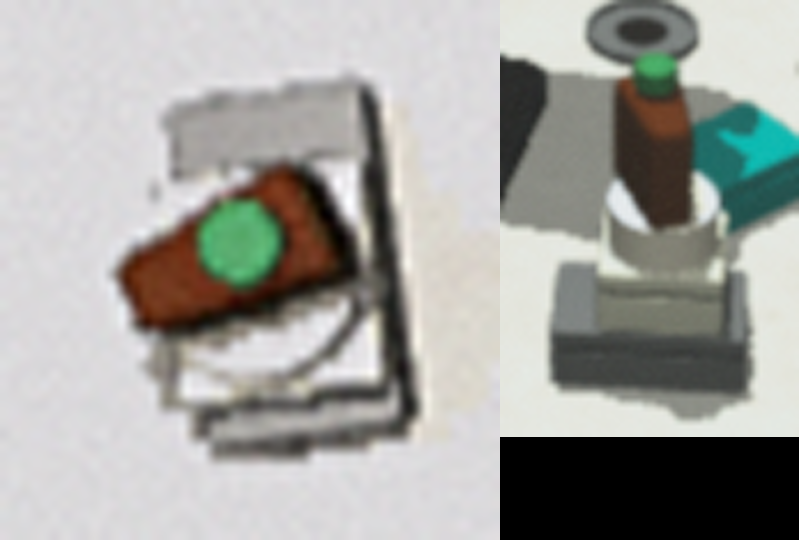

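Run:
```python
from h import *
c=read_camera("top")
P=lambda X,Y,z: ray(c,(171.5+X/10,191.5+Y/10),z).round(4)[:2]
for n,x,y,z in [("cap",240,242,.186),("bLt",120,270,.17),("bLb",145,325,.17),("bRt",285,165,.17),("bRb",330,262,.17),("LTL",172,108,.04),("LTR",355,85,.04),("LBR",395,425,.04),("LBL",205,450,.04),("STL",175,170,.08),("SBL",178,400,.08),("SBR",382,385,.08),("STR",358,160,.08)]: print(n,P(x,y,z))
# dock floors by threshold: dark-ish contours
im=c["color"]; g=cv2.cvtColor(im,cv2.COLOR_RGB2GRAY)
m=((g<190)*255).astype(np.uint8); m[:,:290]=0; m[:180]=0*m[:180]; m=cv2.morphologyEx(m,cv2.MORPH_CLOSE,np.ones((3,3)))
hsv=cv2.cvtColor(im,cv2.COLOR_RGB2HSV); m[hsv[:,:,1]>60]=0
for k in cv2.findContours(m,cv2.RETR_EXTERNAL,cv2.CHAIN_APPROX_SIMPLE)[0]:
    if cv2.contourArea(k)>150:
        w=np.array([ray(c,p[0],.008)[:2]*1000 for p in k],np.float32); (a,b,t)=cv2.minAreaRect(w); print("rect",np.round(a),np.round(b),round(t,1),cv2.contourArea(k),k.mean(0))
m=((g<190)*255).astype(np.uint8)
print(g[190:215:3,360:376:4])
hue=(hsv[:,:,0]>40)&(hsv[:,:,0]<80)&(hsv[:,:,1]>80); ys,xs=np.nonzero(hue[205:225,180:205]); print("green",xs.mean()+180,ys.mean()+205,len(xs))
br=(hsv[:,:,0]<15)&(hsv[:,:,1]>120); br|=hue; ys,xs=np.nonzero(br[200:230,178:212]); w=np.array([ray(c,(x+178,y+200),.17)[:2]*1000 for x,y in zip(xs,ys)],np.float32); print("bottle",cv2.minAreaRect(w))
```

```text
cap [0.5062 0.277 ]
bLt [0.4986 0.3114]
bLb [0.484  0.3041]
bRt [0.5278 0.2679]
bRb [0.5019 0.2549]
LTL [0.5514 0.3199]
LTR [0.5595 0.2653]
LBR [0.4584 0.2501]
LBL [0.4498 0.3063]
STL [0.5307 0.3119]
SBL [0.4643 0.3086]
SBR [0.4699 0.2499]
STR [0.5347 0.2589]
rect [ 74. -60.] [ 92. 136.] 1.3 689.0 [[305.99173554 369.42975207]]
rect [442. -46.] [51. 76.] 1.2 424.5 [[311.8 240. ]]
rect [ 439. -212.] [81. 86.] 87.4 710.5 [[363.25   243.5625]]
rect [577. -31.] [74. 76.] 45.9 458.5 [[304.59090909 195.45454545]]
rect [ 335. -329.] [602. 682.] 1.2 30614.0 [[375.11111111 301.5       ]]
rect [ 576. -227.] [ 80. 119.] 89.7 964.0 [[363.875 203.625]]
[[156  30 156 158]
 [160  42 154 151]
 [156  39 152 159]
 [155  36 156 158]
 [154  30 153 158]
 [155  32 145 156]
 [160  31 152 153]
 [159 109 156 154]
 [158 155 165 151]]
green 195.52542372881356 215.9322033898305 59
bottle ((499.5717468261719, 280.5791931152344), (33.058902740478516, 56.41938781738281), 35.13896560668945)
```

```bash
cat >> h.py <<'E'
def plan(*tg):
    """targets (x,y,z,yaw deg of tool y); prints slide mm & angular from the present pose"""
    s=get_state(); o=s["orientation"]; M=R.from_quat([o[1],o[2],o[3],o[0]]).as_matrix(); p=s["tcp_pos"]
    cur=np.degrees(np.arctan2(M[1,1],M[0,1])); print("t",round(s["clock"],2),"tcp",(p*1000).round(1),"yaw",round(cur,1),"tilt",(M[:,2]).round(3),"gap",round(s["finger_gap"],4),"F",s["wrist_force"].round(1),"j",s["joint_pos"].round(2))
    for x,y,z,w in tg:
        d=(w-cur+90)%180-90; a=np.radians(w); 
        if abs(d)>90: d-=180
        c=np.radians(cur+d); T=np.array([[np.sin(c),np.cos(c),0],[-np.cos(c),np.sin(c),0],[0,0,-1]])
        rv=R.from_matrix(M.T@T).as_rotvec(degrees=True)
        print("slide",(M.T@(np.array([x,y,z])-p)*1000).round(1),"angular",rv.round(1))
DOCK={"b":(.443,-.045,0,.045,.068),"s":(.439,-.212,-2,.076,.070),"l":(.576,-.227,0,.114,.070)}
E
python3 - <<'E'
from h import *
plan((.502,.283,.245,29),(.502,.283,.137,29))
out=[]
for n,bx in(("top",(285,160,395,260)),("side",(225,140,345,215))):
    c=read_camera(n); k=6; im=cv2.resize(c["color"][bx[1]:bx[3],bx[0]:bx[2]][:,:,::-1],None,fx=k,fy=k,interpolation=2)
    f=lambda p:((proj(c,p)+.5-np.array(bx[:2]))*k).astype(np.int32)
    for x,y,w,a,b in DOCK.values():
        r=R.from_euler("z",w,degrees=True).as_matrix()
        for e,z,col in((0,.008,(0,0,255)),(.008,.008,(255,0,0))):
            q=np.array([f(np.array([x,y,z])+r@np.array([i*(a+e)/2,j*(b+e)/2,0])) for i,j in((1,1),(1,-1),(-1,-1),(-1,1))])
            cv2.polylines(im,[q],True,col,1)
    for rr in(.0345,.0385):
        q=np.array([f((.579+rr*np.cos(t),-.031+rr*np.sin(t),.008)) for t in np.linspace(0,6.28,40)]); cv2.polylines(im,[q],True,(0,0,255),1)
    cv2.imwrite(f"pics/dock_{n}.png",im); print(im.shape)
E
```

```text
t 1.35 tcp [253.7 516.1 242.3] yaw 63.8 tilt [ 0.  0. -1.] gap 0.0857 F [-0.2 -0.8 -0.6] j [ 0.97  0.31  0.05  1.3  -0.    1.43]Traceback (most recent call last):
  File "<stdin>", line 2, in <module>
  File "h.py", line 24, in plan
    rv=R.from_matrix(M.T@T).as_rotvec(degrees=True)
       ~~~~~~~~~~~~~^^^^^^^
  File "scipy/spatial/transform/_rotation.pyx", line 1143, in scipy.spatial.transform._rotation.Rotation.from_matrix
ValueError: Non-positive determinant (left-handed or null coordinate frame) in rotation matrix 0: [[-8.20894636e-01 -5.71079674e-01  4.26185430e-05]
 [-5.71079674e-01  8.20894627e-01 -1.30718461e-04]
 [-3.96653230e-05  1.31644667e-04  9.99999991e-01]].
```

```bash
sed -i 's/\[\[np.sin(c),np.cos(c),0\],\[-np.cos(c),np.sin(c),0\]/[[-np.sin(c),np.cos(c),0],[np.cos(c),np.sin(c),0]/' h.py
python3 - <<'E'
from h import *
plan((.502,.283,.245,29),(.502,.283,.137,29))
out=[]
for n,bx in(("top",(285,160,395,260)),("side",(225,140,345,215))):
    c=read_camera(n); k=6; im=cv2.resize(c["color"][bx[1]:bx[3],bx[0]:bx[2]][:,:,::-1],None,fx=k,fy=k,interpolation=2)
    f=lambda p:((proj(c,p)+.5-np.array(bx[:2]))*k).astype(np.int32)
    for x,y,w,a,b in DOCK.values():
        r=R.from_euler("z",w,degrees=True).as_matrix()
        for e,z,col in((0,.008,(0,0,255)),(.008,.008,(255,0,0))):
            q=np.array([f(np.array([x,y,z])+r@np.array([i*(a+e)/2,j*(b+e)/2,0])) for i,j in((1,1),(1,-1),(-1,-1),(-1,1))])
            cv2.polylines(im,[q],True,col,1)
    for rr in(.0345,.0385):
        q=np.array([f((.579+rr*np.cos(t),-.031+rr*np.sin(t),.008)) for t in np.linspace(0,6.28,40)]); cv2.polylines(im,[q],True,(0,0,255),1)
    cv2.imwrite(f"pics/dock_{n}.png",im)
E
```

```text
t 1.35 tcp [253.7 516.1 242.3] yaw 63.8 tilt [ 0.  0. -1.] gap 0.0857 F [-0.2 -0.8 -0.6] j [ 0.97  0.31  0.05  1.3  -0.    1.43]
slide [-325.7  -99.6   -2.7] angular [ 0.   0.  34.8]
slide [-325.7  -99.7  105.3] angular [ 0.   0.  34.8]
```

View pics/dock_top.png

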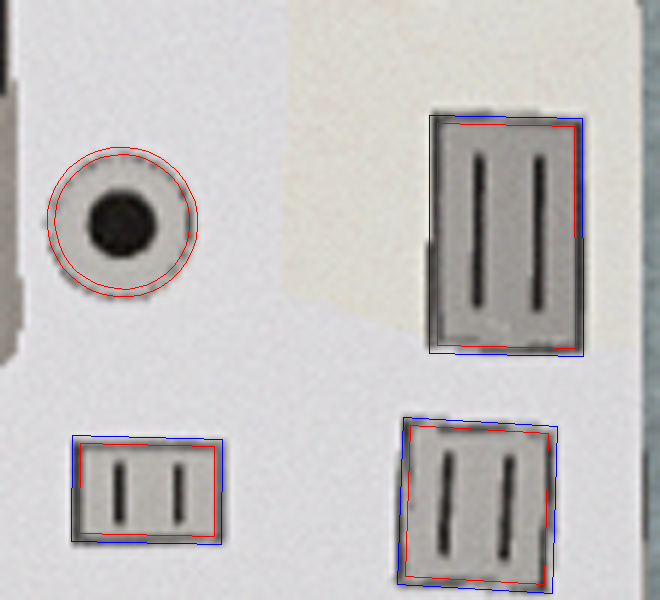

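View pics/dock_side.png

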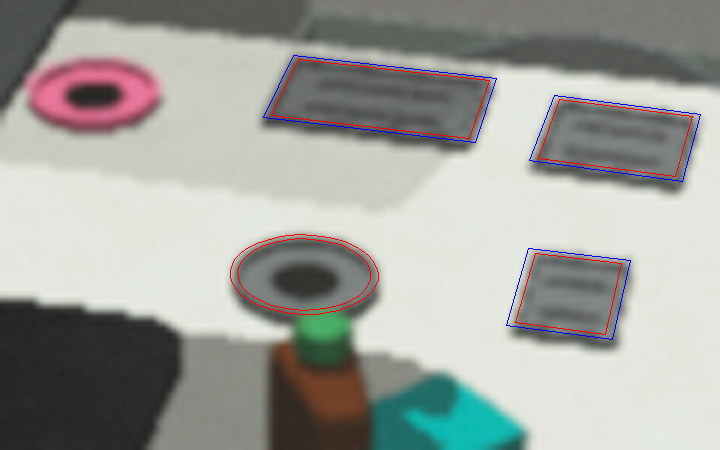

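Request:
jog_arm(moves=[{"slide": [-326, -100, -3], "angular": [0, 0, 35], "fingers": 0}, {"slide": [-326, -100, -3], "angular": [0, 0, 35], "fingers": 0}, {"slide": [-326, -100, -3], "angular": [0, 0, 35], "fingers": 0}, {"slide": [-326, -100, -3], "angular": [0, 0, 35], "fingers": 0}, {"slide": [-326, -100, -3], "angular": [0, 0, 35], "fingers": 0}, {"slide": [-326, -100, -3], "angular": [0, 0, 35], "fingers": 0}, {"slide": [-326, -100, -3], "angular": [0, 0, 35], "fingers": 0}, {"slide": [-326, -100, -3], "angular": [0, 0, 35], "fingers": 0}, {"slide": [-326, -100, -3], "angular": [0, 0, 35], "fingers": 0}, {"slide": [-326, -100, -3], "angular": [0, 0, 35], "fingers": 0}], squeeze=25)

```text
clock: 2.28
tcp_pos: [0.5043, 0.2803, 0.245]
orientation: [0.0, 0.511, 0.86, 0.0]
wrist_force: [0.5, -0.7, 0.4]
finger_gap: 0.0853
grip_force: 0.0
```

Run:
```python
from h import *
plan((.502,.283,.137,29))
c=read_camera("side"); save(c,"s3.png",(225,110,345,290),3.3)
```

```text
t 2.28 tcp [504.3 280.3 245. ] yaw 28.5 tilt [ 0. -0. -1.] gap 0.0853 F [ 0.5 -0.7  0.4] j [ 0.37  0.32  0.06  1.31 -0.    1.44]
slide [  3.5  -0.7 108. ] angular [ 0.   0.  -0.5]
```

View pics/s3.png

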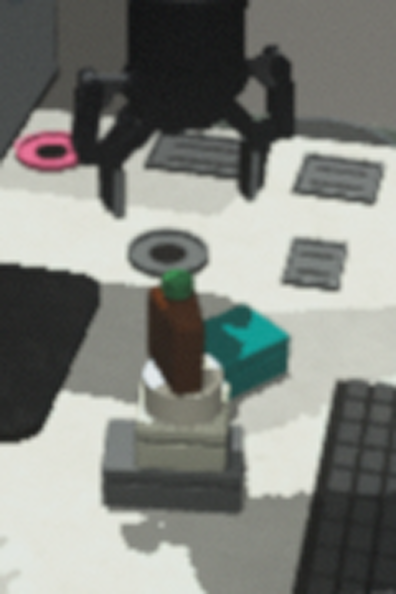

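Request:
jog_arm(moves=[{"slide": [0, 0, 25], "fingers": 0}, {"slide": [0, 0, 50], "fingers": 0}, {"slide": [0, 0, 50], "fingers": 0}])

```text
schema error: expected keys fingers, slide, angular
```

Run:
```python
from h import *
plan((.502,.283,.137,29))
c=read_camera("side")
for z in(.22,.23,.24,.25,.26): print(z,proj(c,(.5043,.2803,z)).round(1))
```

```text
t 2.33 tcp [502.7 281.6 245. ] yaw 28.7 tilt [-0.001  0.    -1.   ] gap 0.0855 F [-0.3  0.  -1. ] j [0.37 0.32 0.06 1.31 0.   1.44]
slide [1.50e+00 1.00e-01 1.08e+02] angular [-0.  -0.  -0.3]
0.22 [279.4 181.8]
0.23 [279.5 178. ]
0.24 [279.6 174.2]
0.25 [279.7 170.3]
0.26 [279.8 166.4]
```

Request:
jog_arm(moves=[{"slide": [0, 0, 30], "angular": [0, 0, 0], "fingers": 0}, {"slide": [0, 0, 60], "angular": [0, 0, 0], "fingers": 0}, {"slide": [0, 0, 90], "angular": [0, 0, 0], "fingers": 0}, {"slide": [0, 0, 108], "angular": [0, 0, 0], "fingers": 0}, {"slide": [0, 0, 108], "angular": [0, 0, 0], "fingers": 0.3}, {"slide": [0, 0, 108], "angular": [0, 0, 0], "fingers": 0.4}, {"slide": [0, 0, 108], "angular": [0, 0, 0], "fingers": 0.5}, {"slide": [0, 0, 108], "angular": [0, 0, 0], "fingers": 0.6}, {"slide": [0, 0, 108], "angular": [0, 0, 0], "fingers": 0.7}, {"slide": [0, 0, 108], "angular": [0, 0, 0], "fingers": 0.8}])

```text
clock: 3.22
tcp_pos: [0.5033, 0.2834, 0.1395]
orientation: [0.001, 0.509, 0.861, 0.002]
wrist_force: [-0.1, 0.8, 6.3]
finger_gap: 0.031
grip_force: 25.1
```

Request:
jog_arm(moves=[{"slide": [0, 0, 0], "angular": [0, 0, 0], "fingers": 0.9}, {"slide": [0, 0, 0], "angular": [0, 0, 0], "fingers": 0.9}, {"slide": [0, 0, 0], "angular": [0, 0, 0], "fingers": 0.9}, {"slide": [0, 0, 0], "angular": [0, 0, 0], "fingers": 0.9}])

```text
clock: 3.55
tcp_pos: [0.5033, 0.2833, 0.1395]
orientation: [0.001, 0.509, 0.861, 0.002]
wrist_force: [-0.5, 1.3, 6.8]
finger_gap: 0.031
grip_force: 25.1
```

Request:
jog_arm(moves=[{"slide": [0, 0, -15], "angular": [0, 0, 0], "fingers": 0.9}, {"slide": [0, 0, -40], "angular": [0, 0, 0], "fingers": 0.9}, {"slide": [0, 0, -80], "angular": [0, 0, 0], "fingers": 0.9}, {"slide": [0, 0, -108], "angular": [0, 0, 0], "fingers": 0.9}, {"slide": [0, 0, -108], "angular": [0, 0, 0], "fingers": 0.9}])

```text
clock: 3.97
tcp_pos: [0.505, 0.2835, 0.2526]
orientation: [0.004, 0.509, 0.861, 0.005]
wrist_force: [1.2, 1.1, 0.3]
finger_gap: 0.0307
grip_force: 24.8
```

Run:
```python
from h import *
plan((.443,-.045,.2,0),(.443,-.045,.1,0))
c=read_camera("side"); a=c["color"][130:270,215:345][:,:,::-1]; d=read_camera("top"); b=d["color"][160:250,160:250][:,:,::-1]
cv2.imwrite("pics/v4.png",np.hstack([cv2.resize(a,(390,420),interpolation=2),cv2.resize(b,(400,420),interpolation=2)]))
```

```text
t 3.97 tcp [505.  283.5 252.6] yaw 28.8 tilt [ 0.011  0.004 -1.   ] gap 0.0307 F [1.2 1.1 0.3] j [0.37 0.31 0.07 1.32 0.   1.44]
slide [-257.9 -213.3   50.6] angular [ 0.7 -0.1 28.8]
slide [-257.8 -214.4  150.6] angular [ 0.7 -0.1 28.8]
```

View pics/v4.png

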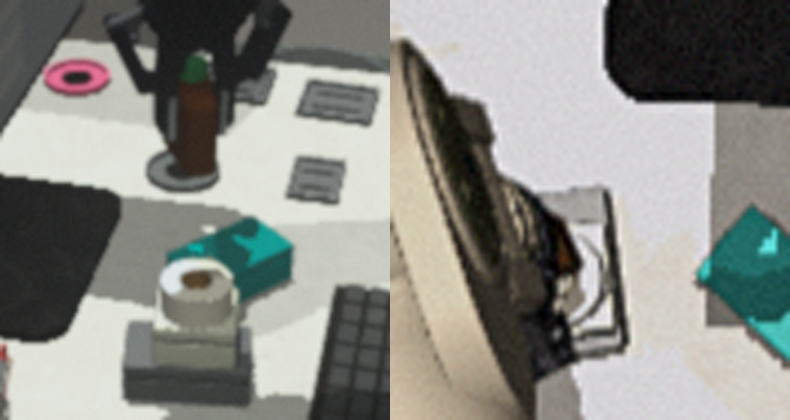

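Request:
jog_arm(moves=[{"slide": [-259, -210, 60], "angular": [0, 0, 29], "fingers": 0.9}, {"slide": [-259, -210, 60], "angular": [0, 0, 29], "fingers": 0.9}, {"slide": [-259, -210, 60], "angular": [0, 0, 29], "fingers": 0.9}, {"slide": [-259, -210, 60], "angular": [0, 0, 29], "fingers": 0.9}, {"slide": [-259, -210, 60], "angular": [0, 0, 29], "fingers": 0.9}, {"slide": [-259, -210, 60], "angular": [0, 0, 29], "fingers": 0.9}, {"slide": [-259, -210, 60], "angular": [0, 0, 29], "fingers": 0.9}, {"slide": [-259, -210, 60], "angular": [0, 0, 29], "fingers": 0.9}, {"slide": [-259, -210, 60], "angular": [0, 0, 29], "fingers": 0.9}, {"slide": [-259, -210, 60], "angular": [0, 0, 29], "fingers": 0.9}])

```text
clock: 4.9
tcp_pos: [0.4412, -0.0477, 0.1835]
orientation: [-0.002, 0.71, 0.704, -0.001]
wrist_force: [0.3, 0.5, -0.0]
finger_gap: 0.0308
grip_force: 24.8
```

Request:
jog_arm(moves=[{"slide": [0, 0, 40], "angular": [0, 0, 0], "fingers": 0.9}, {"slide": [0, 0, 80], "angular": [0, 0, 0], "fingers": 0.9}, {"slide": [0, 0, 115], "angular": [0, 0, 0], "fingers": 0.9}, {"slide": [0, 0, 115], "angular": [0, 0, 0], "fingers": 0.9}, {"slide": [0, 0, 115], "angular": [0, 0, 0], "fingers": 0.9}, {"slide": [0, 0, 115], "angular": [0, 0, 0], "fingers": 0.9}])

```text
clock: 5.4
tcp_pos: [0.4439, -0.045, 0.0715]
orientation: [0.0, 0.708, 0.707, 0.0]
wrist_force: [0.5, -0.1, 1.2]
finger_gap: 0.0309
grip_force: 24.9
```

```bash
cat > box.py <<'E'
from h import *
def box(c,im,bx,k,ctr,w,a,b,z0,z1,col=(0,0,255)):
    r=R.from_euler("z",w,degrees=True).as_matrix()
    for z in(z0,z1):
        q=np.array([((proj(c,np.array([ctr[0],ctr[1],z])+r@np.array([i*a/2,j*b/2,0]))+.5-np.array(bx[:2]))*k) for i,j in((1,1),(1,-1),(-1,-1),(-1,1))]).astype(np.int32)
        cv2.polylines(im,[q],True,col,1)
E
python3 - <<'E'
from box import *
plan((.443,-.045,.0345,0))
p=get_state()["tcp_pos"]
ims=[]
for n,bx in(("side",(280,140,360,220)),("top",(270,195,350,275))):
    c=read_camera(n);k=5; im=cv2.resize(c["color"][bx[1]:bx[3],bx[0]:bx[2]][:,:,::-1],None,fx=k,fy=k,interpolation=2)
    box(c,im,bx,k,p,0,.035,.058,p[2]-.0315,p[2]+.0305); box(c,im,bx,k,(.443,-.045),0,.053,.076,.008,.008,(255,0,0)); ims.append(im)
cv2.imwrite("pics/v5.png",np.hstack(ims))
E
```

```text
t 5.4 tcp [443.9 -45.   71.5] yaw -0.1 tilt [ 0.001  0.    -1.   ] gap 0.0309 F [ 0.5 -0.1  1.2] j [-0.28  0.2  -0.56  0.81  0.    1.29]
slide [-0.1 -0.9 37. ] angular [ 0.  -0.  -0.1]
```

View pics/v5.png

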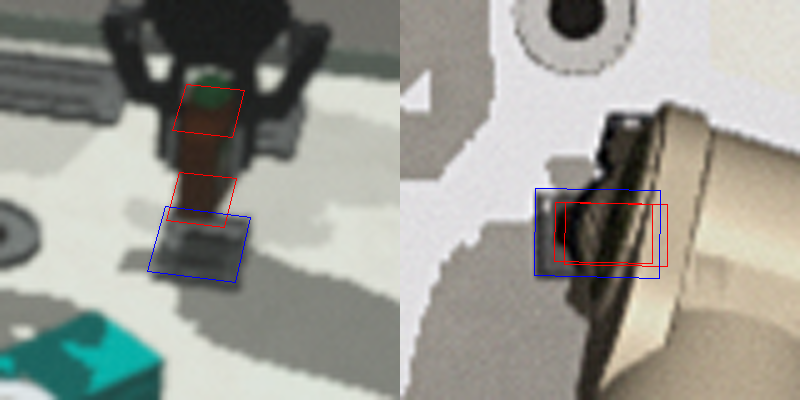

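Run:
```python
from h import *
p=get_state()["tcp_pos"]
c=read_camera("side"); h=c["color"].astype(int)
m=(h[...,0]>h[...,1]*1.35)&(h[...,0]>35); 
for r in range(158,190,2): x=np.nonzero(m[r,300:345])[0]; print(r,(x.min()+300,x.max()+300) if len(x) else "")
for n,dx,dy,dz in(("near bot +x",.0175,.029,-.0315),("near bot -x",-.0175,.029,-.0315),("near top +x",.0175,.029,.0305),("near top -x",-.0175,.029,.0305),("cap",0,-.008,.0465)): print(n,proj(c,p+np.array([dx,dy,dz])).round(1))
g=(h[...,1]>h[...,0]*1.2)&(h[...,1]>h[...,2]*1.1); ys,xs=np.nonzero(g[145:170,305:340]); print("cap",xs.mean()+305,ys.mean()+145,len(xs),ys.min()+145,ys.max()+145)
```

```text
158 
160 
162 (np.int64(317), np.int64(324))
164 (np.int64(317), np.int64(324))
166 (np.int64(316), np.int64(323))
168 (np.int64(316), np.int64(321))
170 (np.int64(317), np.int64(321))
172 (np.int64(317), np.int64(321))
174 (np.int64(317), np.int64(321))
176 (np.int64(318), np.int64(319))
178 (np.int64(317), np.int64(320))
180 (np.int64(317), np.int64(319))
182 
184 
186 
188 
near bot +x [312.4 183.2]
near bot -x [324.1 184.6]
near top +x [313.6 165.2]
near top -x [325.6 166.6]
cap [321.6 155.1]
cap 321.59090909090907 157.25 44 154 160
```

Request:
jog_arm(moves=[{"slide": [1.5, 0, 12], "angular": [0, 0, 0], "fingers": 0.9}, {"slide": [1.5, 0, 22], "angular": [0, 0, 0], "fingers": 0.9}, {"slide": [1.5, 0, 28], "angular": [0, 0, 0], "fingers": 0.9}, {"slide": [1.5, 0, 32], "angular": [0, 0, 0], "fingers": 0.9}, {"slide": [1.5, 0, 34], "angular": [0, 0, 0], "fingers": 0.9}, {"slide": [1.5, 0, 35], "angular": [0, 0, 0], "fingers": 0.9}, {"slide": [1.5, 0, 35], "angular": [0, 0, 0], "fingers": 0.9}])

```text
clock: 6.13
tcp_pos: [0.4433, -0.0442, 0.0356]
orientation: [0.0, 0.708, 0.706, 0.0]
wrist_force: [-0.6, 0.0, -0.3]
finger_gap: 0.031
grip_force: 25.0
```

Request:
jog_arm(moves=[{"slide": [0, 0, 1], "angular": [0, 0, 0], "fingers": 0.9}, {"slide": [0, 0, 2], "angular": [0, 0, 0], "fingers": 0.9}, {"slide": [0, 0, 2], "angular": [0, 0, 0], "fingers": 0.9}])

```text
clock: 6.38
tcp_pos: [0.4435, -0.0443, 0.0345]
orientation: [0.001, 0.708, 0.706, 0.0]
wrist_force: [-2.8, -0.2, 9.9]
finger_gap: 0.0309
grip_force: 25.6
```

Request:
jog_arm(moves=[{"slide": [0, 0, -1], "angular": [0, 0, 0], "fingers": 0.6}, {"slide": [0, 0, -1], "angular": [0, 0, 0], "fingers": 0.5}, {"slide": [0, 0, -1], "angular": [0, 0, 0], "fingers": 0.4}, {"slide": [0, 0, -1], "angular": [0, 0, 0], "fingers": 0.1}, {"slide": [0, 0, -1], "angular": [0, 0, 0], "fingers": 0}, {"slide": [0, 0, -1], "angular": [0, 0, 0], "fingers": 0}, {"slide": [0, 0, -30], "angular": [0, 0, 0], "fingers": 0}, {"slide": [0, 0, -70], "angular": [0, 0, 0], "fingers": 0}, {"slide": [0, 0, -110], "angular": [0, 0, 0], "fingers": 0}, {"slide": [0, 0, -140], "angular": [0, 0, 0], "fingers": 0}])

```text
clock: 7.22
tcp_pos: [0.4434, -0.0442, 0.176]
orientation: [0.001, 0.708, 0.706, 0.0]
wrist_force: [2.3, 0.2, 1.1]
finger_gap: 0.0856
grip_force: 0.0
```

Run:
```python
from box import *
ims=[]
for n,bx in(("side",(285,150,355,220)),("side",(245,200,315,270)),("top",(165,190,235,260))):
    c=read_camera(n);k=300/70; im=cv2.resize(c["color"][bx[1]:bx[3],bx[0]:bx[2]][:,:,::-1],(300,300),interpolation=2)
    box(c,im,bx,k,(.443,-.045),0,.035,.058,.003,.065);
    box(c,im,bx,k,(.505,.285),8,.104,.060,.0,.04); box(c,im,bx,k,(.500,.282),6,.066,.06,.04,.08,(0,180,0)); box(c,im,bx,k,(.50,.282),6,.058,.058,.108,.108,(255,0,0)); ims.append(im[:,:265])
    for d in tip_of("roll_center",c)[:2]: print(n,d["p"],ray(c,d["point"],.094).round(4))
cv2.imwrite("pics/v6.png",np.hstack(ims))
plan((.502,.283,.145,98))
```

```text
side 0.77 [0.5012 0.2837 0.094 ]
side 0.86 [0.506  0.2833 0.094 ]
side 0.5 [0.5488 0.1116 0.094 ]
top 0.77 [0.4972 0.2861 0.094 ]
top 0.63 [0.5002 0.2805 0.094 ]
t 7.52 tcp [442.2 -43.9 172.1] yaw -0.2 tilt [-0.002  0.001 -1.   ] gap 0.0853 F [ 0.7 -0.6  0.7] j [-0.28  0.1  -0.4   1.07  0.    1.29]
slide [327.   58.9  27.2] angular [-0.1  0.  81.8]
```

View pics/v6.png

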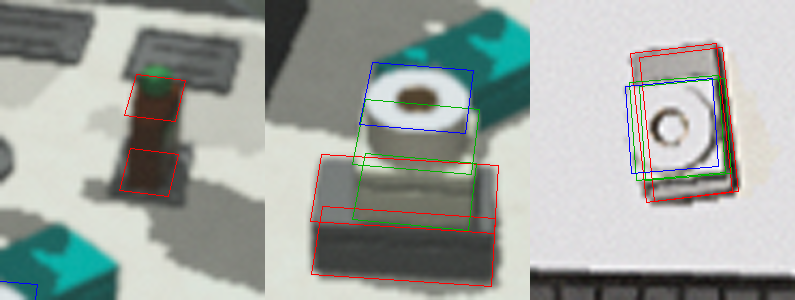

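Request:
jog_arm(moves=[{"slide": [326, 58, -5], "angular": [0, 0, -98], "fingers": 0}, {"slide": [326, 58, -5], "angular": [0, 0, -98], "fingers": 0}, {"slide": [326, 58, -5], "angular": [0, 0, -98], "fingers": 0}, {"slide": [326, 58, -5], "angular": [0, 0, -98], "fingers": 0}, {"slide": [326, 58, -5], "angular": [0, 0, -98], "fingers": 0}, {"slide": [326, 58, -5], "angular": [0, 0, -98], "fingers": 0}, {"slide": [326, 58, -5], "angular": [0, 0, -98], "fingers": 0}, {"slide": [326, 58, -5], "angular": [0, 0, -98], "fingers": 0}, {"slide": [326, 58, -5], "angular": [0, 0, -98], "fingers": 0}, {"slide": [326, 58, -5], "angular": [0, 0, -98], "fingers": 0}])

```text
clock: 8.35
tcp_pos: [0.5008, 0.2839, 0.1754]
orientation: [-0.002, 0.156, 0.988, -0.001]
wrist_force: [-1.7, -0.8, 0.0]
finger_gap: 0.0858
grip_force: 0.0
```

Run:
```python
from h import *
plan((.500,.282,.094,98))
```

```text
t 8.35 tcp [500.8 283.9 175.4] yaw 72.0 tilt [-0.004 -0.001 -1.   ] gap 0.0858 F [-1.7 -0.8  0. ] j [ 0.38  0.34 -0.07  1.16  0.    0.69]
slide [-0.1 -1.9 81.5] angular [ -0.1  -0.2 -26. ]
```

Request:
jog_arm(moves=[{"slide": [0, 0, 0], "angular": [0, 0, -26], "fingers": 0}, {"slide": [0, 0, 0], "angular": [0, 0, -26], "fingers": 0}, {"slide": [0, 0, 10], "angular": [0, 0, -26], "fingers": 0}, {"slide": [0, 0, 30], "angular": [0, 0, -26], "fingers": 0}, {"slide": [0, 0, 50], "angular": [0, 0, -26], "fingers": 0}, {"slide": [0, 0, 60], "angular": [0, 0, -26], "fingers": 0}, {"slide": [0, 0, 60], "angular": [0, 0, -26], "fingers": 0}])

```text
clock: 8.93
tcp_pos: [0.4991, 0.2805, 0.114]
orientation: [-0.004, -0.065, 0.998, -0.001]
wrist_force: [-0.4, -0.8, 0.5]
finger_gap: 0.0856
grip_force: 0.0
```

Run:
```python
from h import *
plan((.500,.282,.094,98))
```

```text
t 8.93 tcp [499.1 280.5 114. ] yaw 97.4 tilt [-0.008 -0.003 -1.   ] gap 0.0856 F [-0.4 -0.8  0.5] j [ 0.37  0.38 -0.18  1.02  0.    0.24]
slide [-1.2  1.4 20. ] angular [-0.1 -0.5 -0.6]
```

Request:
jog_arm(moves=[{"slide": [-1, 1, 10], "angular": [0, 0, 0], "fingers": 0}, {"slide": [-1, 1, 20], "angular": [0, 0, 0], "fingers": 0}, {"slide": [-1, 1, 20], "angular": [0, 0, 0], "fingers": 0.1}, {"slide": [-1, 1, 20], "angular": [0, 0, 0], "fingers": 0.2}, {"slide": [-1, 1, 20], "angular": [0, 0, 0], "fingers": 0.3}, {"slide": [-1, 1, 20], "angular": [0, 0, 0], "fingers": 0.4}, {"slide": [-1, 1, 20], "angular": [0, 0, 0], "fingers": 0.5}, {"slide": [-1, 1, 20], "angular": [0, 0, 0], "fingers": 0.6}, {"slide": [-1, 1, 20], "angular": [0, 0, 0], "fingers": 0.6}, {"slide": [-1, 1, 20], "angular": [0, 0, 0], "fingers": 0.6}], squeeze=25)

```text
clock: 9.77
tcp_pos: [0.5035, 0.2831, 0.0992]
orientation: [0.001, -0.065, 0.998, 0.0]
wrist_force: [-0.9, 0.2, 5.7]
finger_gap: 0.0572
grip_force: 27.1
```

Run:
```python
from h import *
plan((.500,.282,.094,98))
```

```text
t 9.77 tcp [503.5 283.1  99.2] yaw 97.4 tilt [ 0.002  0.001 -1.   ] gap 0.0572 F [-0.9  0.2  5.7] j [ 0.37  0.4  -0.2   0.98 -0.    0.24]
slide [ 3.6 -0.6  5.2] angular [ 0.   0.1 -0.6]
```

Request:
jog_arm(moves=[{"slide": [0, 0, -8], "angular": [0, 0, 0], "fingers": 0.6}, {"slide": [0, 0, -20], "angular": [0, 0, 0], "fingers": 0.6}, {"slide": [0, 0, -40], "angular": [0, 0, 0], "fingers": 0.6}, {"slide": [0, 0, -60], "angular": [0, 0, 0], "fingers": 0.6}, {"slide": [0, 0, -60], "angular": [0, 0, 0], "fingers": 0.6}, {"slide": [0, 0, -60], "angular": [0, 0, 0], "fingers": 0.6}, {"slide": [0, 0, -60], "angular": [0, 0, 0], "fingers": 0.6}])

```text
clock: 10.35
tcp_pos: [0.5024, 0.2826, 0.1577]
orientation: [-0.0, -0.065, 0.998, -0.0]
wrist_force: [-1.3, -0.3, -0.5]
finger_gap: 0.0569
grip_force: 26.9
```

Run:
```python
from box import *
plan((.579,-.030,.12,98),(.579,-.030,.0222,98),(.579,-.030,.12,60))
p=get_state()["tcp_pos"]
bx=(240,170,340,270); k=5; c=read_camera("side"); im=cv2.resize(c["color"][bx[1]:bx[3],bx[0]:bx[2]][:,:,::-1],None,fx=k,fy=k,interpolation=2)
box(c,im,bx,k,p,8,.058,.058,p[2]-.019,p[2]+.009)
box(c,im,bx,k,(.500,.282),6,.066,.06,.04,.08,(0,180,0))
cv2.imwrite("pics/v7.png",im)
```

```text
t 10.35 tcp [502.4 282.6 157.7] yaw 97.4 tilt [-0.001 -0.    -1.   ] gap 0.0569 F [-1.3 -0.3 -0.5] j [ 0.37  0.35 -0.11  1.11  0.    0.24]
slide [ -35.5 -319.9   37.7] angular [-0.  -0.1 -0.6]
slide [ -35.6 -319.9  135.5] angular [-0.  -0.1 -0.6]
slide [ -35.5 -319.9   37.7] angular [-0.  -0.  37.4]
```

View pics/v7.png

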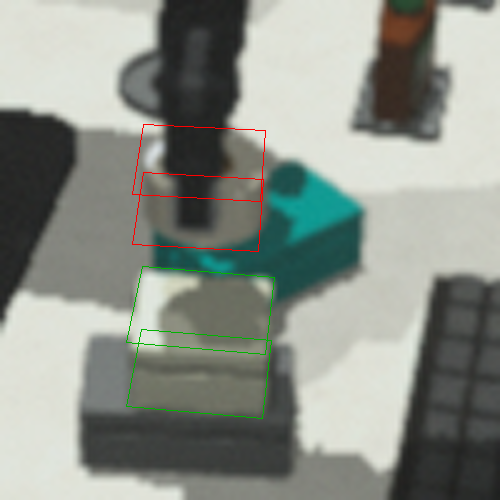

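Request:
jog_arm(moves=[{"slide": [-38, -320, 40], "angular": [0, 0, 0], "fingers": 0.6}, {"slide": [-38, -320, 40], "angular": [0, 0, 0], "fingers": 0.6}, {"slide": [-38, -320, 40], "angular": [0, 0, 0], "fingers": 0.6}, {"slide": [-38, -320, 40], "angular": [0, 0, 0], "fingers": 0.6}, {"slide": [-38, -320, 40], "angular": [0, 0, 0], "fingers": 0.6}, {"slide": [-38, -320, 40], "angular": [0, 0, 0], "fingers": 0.6}, {"slide": [-38, -320, 40], "angular": [0, 0, 0], "fingers": 0.6}, {"slide": [-38, -320, 40], "angular": [0, 0, 0], "fingers": 0.6}, {"slide": [-38, -320, 70], "angular": [0, 0, 0], "fingers": 0.6}, {"slide": [-38, -320, 95], "angular": [0, 0, 0], "fingers": 0.6}])

```text
clock: 11.23
tcp_pos: [0.5827, -0.0323, 0.0619]
orientation: [0.001, -0.063, 0.998, -0.0]
wrist_force: [-1.1, 1.0, -0.5]
finger_gap: 0.0571
grip_force: 26.9
```

Request:
jog_arm(moves=[{"slide": [0, 0, 0], "angular": [0, 0, 0], "fingers": 0.6}, {"slide": [0, 0, 0], "angular": [0, 0, 0], "fingers": 0.6}, {"slide": [0, 0, 0], "angular": [0, 0, 0], "fingers": 0.6}])

```text
clock: 11.48
tcp_pos: [0.5819, -0.0292, 0.0636]
orientation: [-0.0, -0.065, 0.998, 0.0]
wrist_force: [-0.0, 1.0, -1.0]
finger_gap: 0.057
grip_force: 27.1
```

Run:
```python
from box import *
plan((.582,-.030,.0222,98))
p=get_state()["tcp_pos"]
bx=(230,150,330,230); k=5; c=read_camera("side"); im=cv2.resize(c["color"][bx[1]:bx[3],bx[0]:bx[2]][:,:,::-1],None,fx=k,fy=k,interpolation=2)
box(c,im,bx,k,p-np.array([.003,0,0]),8,.058,.058,p[2]-.019,p[2]+.009)
cv2.imwrite("pics/v8.png",im)
```

```text
t 11.48 tcp [581.9 -29.2  63.6] yaw 97.5 tilt [-0.001  0.    -1.   ] gap 0.057 F [-0.  1. -1.] j [-0.19  0.44 -0.23  0.91  0.   -0.32]
slide [ 0.  -0.8 41.4] angular [ 0.  -0.  -0.5]
```

View pics/v8.png

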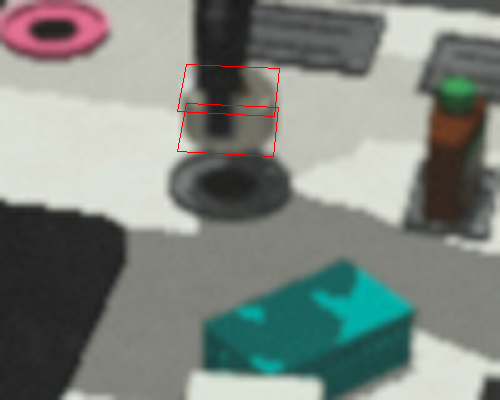

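Request:
jog_arm(moves=[{"slide": [0, -1, 15], "angular": [0, 0, 0], "fingers": 0.6}, {"slide": [0, -1, 26], "angular": [0, 0, 0], "fingers": 0.6}, {"slide": [0, -1, 34], "angular": [0, 0, 0], "fingers": 0.6}, {"slide": [0, -1, 38], "angular": [0, 0, 0], "fingers": 0.6}, {"slide": [0, -1, 40], "angular": [0, 0, 0], "fingers": 0.6}, {"slide": [0, -1, 41], "angular": [0, 0, 0], "fingers": 0.6}, {"slide": [0, -1, 42], "angular": [0, 0, 0], "fingers": 0.6}, {"slide": [0, -1, 42], "angular": [0, 0, 0], "fingers": 0.6}])

```text
clock: 12.2
tcp_pos: [0.5822, -0.0304, 0.0222]
orientation: [0.0, -0.065, 0.998, 0.0]
wrist_force: [-2.2, 1.5, 3.4]
finger_gap: 0.057
grip_force: 27.4
```

Floor contact at the predicted height. Release and rise.

Request:
jog_arm(moves=[{"slide": [0, 0, -1], "angular": [0, 0, 0], "fingers": 0.3}, {"slide": [0, 0, -1], "angular": [0, 0, 0], "fingers": 0.2}, {"slide": [0, 0, -1], "angular": [0, 0, 0], "fingers": 0.1}, {"slide": [0, 0, -1], "angular": [0, 0, 0], "fingers": 0}, {"slide": [0, 0, -1], "angular": [0, 0, 0], "fingers": 0}, {"slide": [0, 0, -20], "angular": [0, 0, 0], "fingers": 0}, {"slide": [0, 0, -55], "angular": [0, 0, 0], "fingers": 0}, {"slide": [0, 0, -90], "angular": [0, 0, 0], "fingers": 0}, {"slide": [0, 0, -120], "angular": [0, 0, 0], "fingers": 0}, {"slide": [0, 0, -120], "angular": [0, 0, 0], "fingers": 0}])

```text
clock: 13.03
tcp_pos: [0.586, -0.0312, 0.1481]
orientation: [0.005, -0.065, 0.998, -0.001]
wrist_force: [1.3, -0.3, 1.1]
finger_gap: 0.0852
grip_force: 0.0
```

Run:
```python
from box import *
plan((.499,.282,.13,96))
ims=[]
for n,bx in(("side",(225,150,315,230)),("side",(245,200,335,280)),("top",(165,190,235,260))):
    c=read_camera(n);k=300/(bx[2]-bx[0]); im=cv2.resize(c["color"][bx[1]:bx[3],bx[0]:bx[2]][:,:,::-1],(300,300*(bx[3]-bx[1])//(bx[2]-bx[0])),interpolation=2)
    box(c,im,bx,k,(.505,.285),8,.104,.060,.0,.04); box(c,im,bx,k,(.499,.282),6,.066,.06,.04,.08,(0,180,0)); 
    ims.append(im[:265,:265])
cv2.imwrite("pics/v9.png",np.hstack(ims))
```

```text
t 13.03 tcp [586.  -31.2 148.1] yaw 97.5 tilt [ 0.011 -0.002 -1.   ] gap 0.0852 F [ 1.3 -0.3  1.1] j [-0.19  0.37 -0.11  1.08  0.   -0.32]
slide [ 45.8 321.9  16.6] angular [-0.2  0.6  1.5]
```

View pics/v9.png

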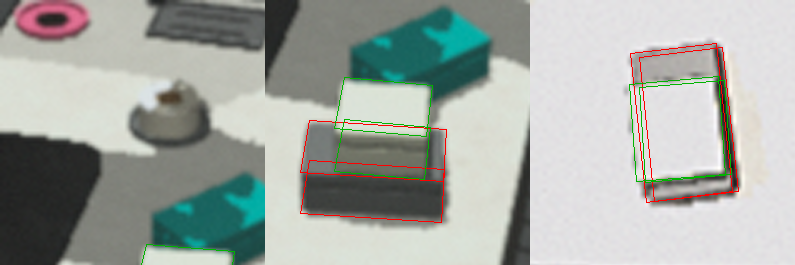

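Request:
jog_arm(moves=[{"slide": [42, 320, 5], "angular": [0, 0, 1.5], "fingers": 0}, {"slide": [42, 320, 5], "angular": [0, 0, 1.5], "fingers": 0}, {"slide": [42, 320, 5], "angular": [0, 0, 1.5], "fingers": 0}, {"slide": [42, 320, 5], "angular": [0, 0, 1.5], "fingers": 0}, {"slide": [42, 320, 5], "angular": [0, 0, 1.5], "fingers": 0}, {"slide": [42, 320, 5], "angular": [0, 0, 1.5], "fingers": 0}, {"slide": [42, 320, 5], "angular": [0, 0, 1.5], "fingers": 0}, {"slide": [42, 320, 5], "angular": [0, 0, 1.5], "fingers": 0}, {"slide": [42, 320, 15], "angular": [0, 0, 1.5], "fingers": 0}, {"slide": [42, 320, 30], "angular": [0, 0, 1.5], "fingers": 0}])

```text
clock: 14.02
tcp_pos: [0.4981, 0.2832, 0.1102]
orientation: [-0.0, -0.054, 0.999, -0.0]
wrist_force: [0.3, 0.2, 0.0]
finger_gap: 0.0853
grip_force: 0.0
```

Request:
jog_arm(moves=[{"slide": [0, 0, 0], "angular": [0, 0, 0], "fingers": 0}, {"slide": [0, 0, 0], "angular": [0, 0, 0], "fingers": 0}])

```text
clock: 14.18
tcp_pos: [0.4973, 0.2803, 0.1089]
orientation: [-0.002, -0.052, 0.999, -0.001]
wrist_force: [-0.1, -0.3, 0.1]
finger_gap: 0.0854
grip_force: 0.0
```

Run:
```python
from h import *
plan((.499,.282,.062,96))
```

```text
t 14.18 tcp [497.3 280.3 108.9] yaw 95.9 tilt [-0.005 -0.002 -1.   ] gap 0.0854 F [-0.1 -0.3  0.1] j [ 0.37  0.38 -0.19  1.   -0.    0.27]
slide [-2.1  1.6 46.9] angular [-0.1 -0.3 -0.1]
```

Request:
jog_arm(moves=[{"slide": [-1, 1, 20], "angular": [0, 0, 0], "fingers": 0}, {"slide": [-1, 1, 40], "angular": [0, 0, 0], "fingers": 0}, {"slide": [-1, 1, 47], "angular": [0, 0, 0], "fingers": 0}, {"slide": [-1, 1, 47], "angular": [0, 0, 0], "fingers": 0.1}, {"slide": [-1, 1, 47], "angular": [0, 0, 0], "fingers": 0.2}, {"slide": [-1, 1, 47], "angular": [0, 0, 0], "fingers": 0.3}, {"slide": [-1, 1, 47], "angular": [0, 0, 0], "fingers": 0.4}, {"slide": [-1, 1, 47], "angular": [0, 0, 0], "fingers": 0.5}, {"slide": [-1, 1, 47], "angular": [0, 0, 0], "fingers": 0.6}, {"slide": [-1, 1, 47], "angular": [0, 0, 0], "fingers": 0.6}], squeeze=35)

```text
clock: 15.02
tcp_pos: [0.5009, 0.2826, 0.0657]
orientation: [0.001, -0.052, 0.999, 0.0]
wrist_force: [-0.0, -0.9, 5.7]
finger_gap: 0.0599
grip_force: 38.2
```

Request:
jog_arm(moves=[{"slide": [0, 0, 0], "angular": [0, 0, 0], "fingers": 0.6}, {"slide": [0, 0, 0], "angular": [0, 0, 0], "fingers": 0.6}])

```text
clock: 15.18
tcp_pos: [0.5009, 0.2826, 0.0657]
orientation: [0.001, -0.052, 0.999, 0.0]
wrist_force: [-0.2, -2.7, 5.7]
finger_gap: 0.0598
grip_force: 38.2
```

Request:
jog_arm(moves=[{"slide": [0, 0, -8], "angular": [0, 0, 0], "fingers": 0.6}, {"slide": [0, 0, -25], "angular": [0, 0, 0], "fingers": 0.6}, {"slide": [0, 0, -50], "angular": [0, 0, 0], "fingers": 0.6}, {"slide": [0, 0, -75], "angular": [0, 0, 0], "fingers": 0.6}, {"slide": [0, 0, -75], "angular": [0, 0, 0], "fingers": 0.6}, {"slide": [0, 0, -75], "angular": [0, 0, 0], "fingers": 0.6}])

```text
clock: 15.68
tcp_pos: [0.501, 0.283, 0.1413]
orientation: [0.002, -0.052, 0.999, 0.001]
wrist_force: [-1.0, -0.3, -0.7]
finger_gap: 0.0593
grip_force: 37.7
```

Run:
```python
from box import *
plan((.440,-.212,.15,88),(.440,-.212,.0287,88))
p=get_state()["tcp_pos"]
ims=[]
for n,bx in(("side",(240,170,330,270)),("top",(165,170,255,270))):
    c=read_camera(n);k=4.4; im=cv2.resize(c["color"][bx[1]:bx[3],bx[0]:bx[2]][:,:,::-1],None,fx=k,fy=k,interpolation=2)
    box(c,im,bx,k,(.505,.285),8,.104,.060,.0,.04); box(c,im,bx,k,p-np.array([.002,0,0]),6,.066,.06,p[2]-.0257,p[2]+.0143,(0,180,0)); ims.append(im)
cv2.imwrite("pics/v10.png",np.hstack(ims))
```

```text
t 15.68 tcp [501.  283.  141.3] yaw 96.0 tilt [ 0.003  0.002 -1.   ] gap 0.0593 F [-1.  -0.3 -0.7] j [ 0.37  0.36 -0.14  1.07  0.    0.27]
slide [ 112.1 -486.    -9.7] angular [0.1 0.2 8. ]
slide [ 112.5 -486.2  111.6] angular [0.1 0.2 8. ]
```

View pics/v10.png

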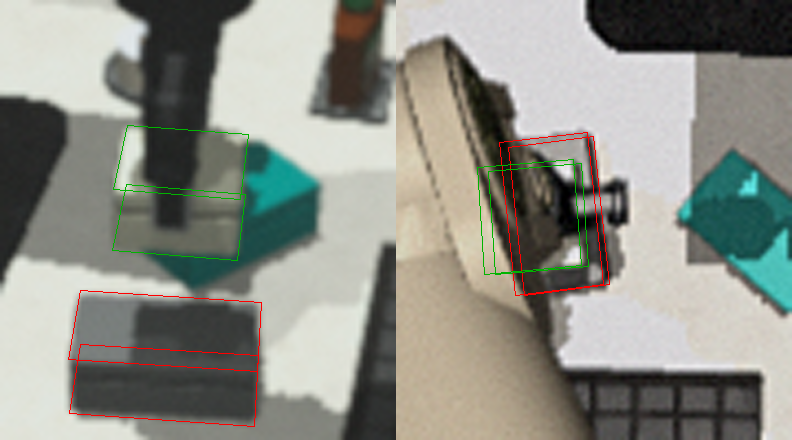

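Request:
jog_arm(moves=[{"slide": [0, 0, -20], "angular": [0, 0, 0], "fingers": 0.6}, {"slide": [110, -480, -25], "angular": [0, 0, 8], "fingers": 0.6}, {"slide": [110, -480, -25], "angular": [0, 0, 8], "fingers": 0.6}, {"slide": [110, -480, -25], "angular": [0, 0, 8], "fingers": 0.6}, {"slide": [110, -480, -25], "angular": [0, 0, 8], "fingers": 0.6}, {"slide": [110, -480, -25], "angular": [0, 0, 8], "fingers": 0.6}, {"slide": [110, -480, -25], "angular": [0, 0, 8], "fingers": 0.6}, {"slide": [110, -480, -25], "angular": [0, 0, 8], "fingers": 0.6}, {"slide": [110, -480, -25], "angular": [0, 0, 8], "fingers": 0.6}, {"slide": [110, -480, -25], "angular": [0, 0, 8], "fingers": 0.6}])

```text
clock: 16.62
tcp_pos: [0.4528, -0.0912, 0.1618]
orientation: [-0.001, 0.018, 1.0, 0.001]
wrist_force: [1.5, -0.4, -1.4]
finger_gap: 0.0595
grip_force: 37.9
```

Run:
```python
from h import *
plan((.441,-.212,.165,88),(.441,-.212,.0287,88))
```

```text
t 16.62 tcp [452.8 -91.2 161.8] yaw 88.0 tilt [-0.002  0.001 -1.   ] gap 0.0595 F [ 1.5 -0.4 -1.4] j [-0.37  0.14 -0.38  1.05  0.   -0.34]
slide [   7.5 -121.2   -3.3] angular [ 0.1 -0.1 -0. ]
slide [   7.2 -121.3  133. ] angular [ 0.1 -0.1 -0. ]
```

Request:
jog_arm(moves=[{"slide": [7, -121, 0], "angular": [0, 0, 0], "fingers": 0.6}, {"slide": [7, -121, 0], "angular": [0, 0, 0], "fingers": 0.6}, {"slide": [7, -121, 20], "angular": [0, 0, 0], "fingers": 0.6}, {"slide": [7, -121, 60], "angular": [0, 0, 0], "fingers": 0.6}, {"slide": [7, -121, 85], "angular": [0, 0, 0], "fingers": 0.6}, {"slide": [7, -121, 85], "angular": [0, 0, 0], "fingers": 0.6}, {"slide": [7, -121, 85], "angular": [0, 0, 0], "fingers": 0.6}, {"slide": [7, -121, 85], "angular": [0, 0, 0], "fingers": 0.6}])

```text
clock: 17.28
tcp_pos: [0.4434, -0.2102, 0.0786]
orientation: [-0.0, 0.018, 1.0, 0.0]
wrist_force: [0.1, 0.1, -0.0]
finger_gap: 0.0596
grip_force: 38.1
```

Run:
```python
from box import *
plan((.441,-.212,.0287,88))
p=get_state()["tcp_pos"]
ims=[]
for n,bx in(("side",(275,120,365,220)),("top",(320,190,410,290))):
    c=read_camera(n);k=4.4; im=cv2.resize(c["color"][bx[1]:bx[3],bx[0]:bx[2]][:,:,::-1],None,fx=k,fy=k,interpolation=2)
    box(c,im,bx,k,(.439,-.212),-2,.084,.078,.008,.008); box(c,im,bx,k,p-np.array([.002,0,0]),-2,.066,.06,p[2]-.0257,p[2]+.0143,(0,180,0)); ims.append(im)
cv2.imwrite("pics/v11.png",np.hstack(ims))
```

```text
t 17.28 tcp [ 443.4 -210.2   78.6] yaw 88.0 tilt [-0.  0. -1.] gap 0.0596 F [ 0.1  0.1 -0. ] j [-0.61  0.27 -0.44  0.86  0.   -0.57]
slide [ 2.3 -1.9 49.9] angular [ 0. -0. -0.]
```

View pics/v11.png

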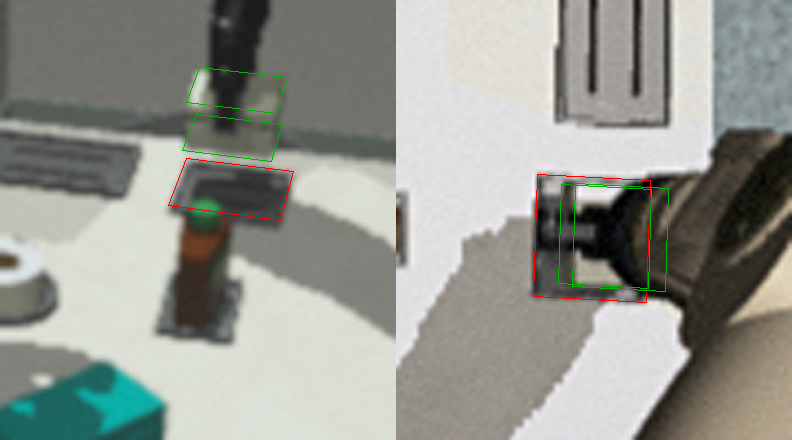

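Request:
jog_arm(moves=[{"slide": [2, -1, 18], "angular": [0, 0, 0], "fingers": 0.6}, {"slide": [2, -1, 32], "angular": [0, 0, 0], "fingers": 0.6}, {"slide": [2, -1, 42], "angular": [0, 0, 0], "fingers": 0.6}, {"slide": [2, -1, 47], "angular": [0, 0, 0], "fingers": 0.6}, {"slide": [2, -1, 49], "angular": [0, 0, 0], "fingers": 0.6}, {"slide": [2, -1, 50], "angular": [0, 0, 0], "fingers": 0.6}, {"slide": [2, -1, 51], "angular": [0, 0, 0], "fingers": 0.6}, {"slide": [2, -1, 51], "angular": [0, 0, 0], "fingers": 0.6}])

```text
clock: 18.05
tcp_pos: [0.4415, -0.2113, 0.0286]
orientation: [0.0, 0.018, 1.0, -0.0]
wrist_force: [-3.5, 2.0, 7.7]
finger_gap: 0.0599
grip_force: 39.0
```

Request:
jog_arm(moves=[{"slide": [0, 0, -1], "angular": [0, 0, 0], "fingers": 0.3}, {"slide": [0, 0, -1], "angular": [0, 0, 0], "fingers": 0.2}, {"slide": [0, 0, -1], "angular": [0, 0, 0], "fingers": 0.1}, {"slide": [0, 0, -1], "angular": [0, 0, 0], "fingers": 0}, {"slide": [0, 0, -1], "angular": [0, 0, 0], "fingers": 0}, {"slide": [0, 0, -20], "angular": [0, 0, 0], "fingers": 0}, {"slide": [0, 0, -55], "angular": [0, 0, 0], "fingers": 0}, {"slide": [0, 0, -95], "angular": [0, 0, 0], "fingers": 0}, {"slide": [0, 0, -120], "angular": [0, 0, 0], "fingers": 0}, {"slide": [0, 0, -120], "angular": [0, 0, 0], "fingers": 0}])

```text
clock: 18.88
tcp_pos: [0.4442, -0.2135, 0.1527]
orientation: [0.004, 0.018, 1.0, -0.003]
wrist_force: [0.3, -0.1, -0.3]
finger_gap: 0.0855
grip_force: 0.0
```

Run:
```python
from box import *
plan((.504,.285,.15,98))
c=read_camera("top"); g=c["color"].astype(int)
for d in tip_of("long_box_center",c)[:2]+tip_of("short_box_center",c)[:2]: print(d["p"],np.round(d["point"]),ray(c,d["point"],.02).round(3))
m=((g.max(2)<196)*255).astype(np.uint8)[195:250,170:225]; m=cv2.morphologyEx(m,cv2.MORPH_OPEN,np.ones((3,3)))
for k in cv2.findContours(m,0,2)[0]:
    if cv2.contourArea(k)>200:
        w=np.array([ray(c,p[0]+[170,195],.04)[:2]*1000 for p in k],np.float32); print(cv2.minAreaRect(w))
```

```text
t 18.88 tcp [ 444.2 -213.5  152.7] yaw 87.9 tilt [ 0.008 -0.005 -1.   ] gap 0.0855 F [ 0.3 -0.1 -0.3] j [-0.61  0.2  -0.34  1.03  0.   -0.58]
slide [-4.200e+01  5.003e+02  5.000e-01] angular [ -0.3   0.4 -10. ]
0.83 [248. 221.] [0.499 0.141 0.02 ]
0.7 [204. 220.] [0.501 0.275 0.02 ]
0.51 [366. 245.] [ 0.437 -0.215  0.02 ]
((503.8862609863281, 281.9610900878906), (110.19316864013672, 64.90837097167969), 9.391253471374512)
```

Request:
jog_arm(moves=[{"slide": [-45, 498, 0], "angular": [0, 0, -10.5], "fingers": 0}, {"slide": [-45, 498, 0], "angular": [0, 0, -10.5], "fingers": 0}, {"slide": [-45, 498, 0], "angular": [0, 0, -10.5], "fingers": 0}, {"slide": [-45, 498, 0], "angular": [0, 0, -10.5], "fingers": 0}, {"slide": [-45, 498, 0], "angular": [0, 0, -10.5], "fingers": 0}, {"slide": [-45, 498, 0], "angular": [0, 0, -10.5], "fingers": 0}, {"slide": [-45, 498, 0], "angular": [0, 0, -10.5], "fingers": 0}, {"slide": [-45, 498, 0], "angular": [0, 0, -10.5], "fingers": 0}, {"slide": [-45, 498, 0], "angular": [0, 0, -10.5], "fingers": 0}, {"slide": [-45, 498, 0], "angular": [0, 0, -10.5], "fingers": 0}])

```text
clock: 19.87
tcp_pos: [0.4919, 0.2038, 0.1449]
orientation: [-0.002, -0.074, 0.997, -0.0]
wrist_force: [1.1, -0.7, 0.2]
finger_gap: 0.0854
grip_force: 0.0
```

Run:
```python
from h import *
plan((.504,.2845,.08,98.5))
```

```text
t 19.87 tcp [491.9 203.8 144.9] yaw 98.5 tilt [-0.003 -0.001 -1.   ] gap 0.0854 F [ 1.1 -0.7  0.2] j [ 0.24  0.28 -0.24  1.05 -0.    0.09]
slide [-24.   78.1  64.8] angular [-0.  -0.2 -0. ]
```

Request:
jog_arm(moves=[{"slide": [-24, 78, 0], "angular": [0, 0, 0], "fingers": 0}, {"slide": [-24, 78, 0], "angular": [0, 0, 0], "fingers": 0}, {"slide": [-24, 78, 30], "angular": [0, 0, 0], "fingers": 0}, {"slide": [-24, 78, 65], "angular": [0, 0, 0], "fingers": 0}, {"slide": [-24, 78, 65], "angular": [0, 0, 0], "fingers": 0}, {"slide": [-24, 78, 65], "angular": [0, 0, 0], "fingers": 0}])

```text
clock: 20.37
tcp_pos: [0.5024, 0.2815, 0.0786]
orientation: [-0.004, -0.074, 0.997, -0.001]
wrist_force: [0.1, 0.2, -0.4]
finger_gap: 0.0853
grip_force: 0.0
```

Run:
```python
from h import *
plan((.504,.2845,.023,98.5))
```

```text
t 20.37 tcp [502.4 281.5  78.6] yaw 98.5 tilt [-0.008 -0.003 -1.   ] gap 0.0853 F [ 0.1  0.2 -0.4] j [ 0.37  0.42 -0.22  0.94 -0.    0.22]
slide [-2.5  2.9 55.6] angular [-0.1 -0.5 -0. ]
```

Request:
jog_arm(moves=[{"slide": [-1, 2, 20], "angular": [0, 0, 0], "fingers": 0}, {"slide": [-1, 2, 40], "angular": [0, 0, 0], "fingers": 0}, {"slide": [-1, 2, 54], "angular": [0, 0, 0], "fingers": 0}, {"slide": [-1, 2, 54], "angular": [0, 0, 0], "fingers": 0.1}, {"slide": [-1, 2, 54], "angular": [0, 0, 0], "fingers": 0.2}, {"slide": [-1, 2, 54], "angular": [0, 0, 0], "fingers": 0.3}, {"slide": [-1, 2, 54], "angular": [0, 0, 0], "fingers": 0.4}, {"slide": [-1, 2, 54], "angular": [0, 0, 0], "fingers": 0.5}, {"slide": [-1, 2, 54], "angular": [0, 0, 0], "fingers": 0.6}, {"slide": [-1, 2, 54], "angular": [0, 0, 0], "fingers": 0.6}], squeeze=45)

```text
clock: 21.2
tcp_pos: [0.5079, 0.285, 0.0303]
orientation: [0.002, -0.073, 0.997, 0.0]
wrist_force: [-0.9, -1.9, 7.1]
finger_gap: 0.0587
grip_force: 50.0
```

Request:
jog_arm(moves=[{"slide": [0, 0, 0], "angular": [0, 0, 0], "fingers": 0.6}, {"slide": [0, 0, 0], "angular": [0, 0, 0], "fingers": 0.6}])

```text
clock: 21.37
tcp_pos: [0.5078, 0.285, 0.0303]
orientation: [0.002, -0.073, 0.997, 0.0]
wrist_force: [-0.5, -1.4, 7.0]
finger_gap: 0.0591
grip_force: 50.0
```

Request:
jog_arm(moves=[{"slide": [0, 0, -8], "angular": [0, 0, 0], "fingers": 0.6}, {"slide": [0, 0, -25], "angular": [0, 0, 0], "fingers": 0.6}, {"slide": [0, 0, -60], "angular": [0, 0, 0], "fingers": 0.6}, {"slide": [0, 0, -100], "angular": [0, 0, 0], "fingers": 0.6}, {"slide": [0, 0, -120], "angular": [0, 0, 0], "fingers": 0.6}, {"slide": [0, 0, -120], "angular": [0, 0, 0], "fingers": 0.6}, {"slide": [0, 0, -120], "angular": [0, 0, 0], "fingers": 0.6}])

```text
clock: 21.95
tcp_pos: [0.5075, 0.2852, 0.1502]
orientation: [0.002, -0.074, 0.997, 0.001]
wrist_force: [-0.1, 0.0, -2.4]
finger_gap: 0.0592
grip_force: 49.1
```

Run:
```python
from box import *
plan((.579,-.227,.15,90))
p=get_state()["tcp_pos"]
ims=[]
for n,bx in(("side",(230,140,320,240)),("side",(275,120,365,220))):
    c=read_camera(n);k=4.4; im=cv2.resize(c["color"][bx[1]:bx[3],bx[0]:bx[2]][:,:,::-1],None,fx=k,fy=k,interpolation=2)
    box(c,im,bx,k,p-np.array([.003,0,0]),8.5,.104,.06,p[2]-.0303,p[2]+.0097,(0,180,0)); box(c,im,bx,k,(.439,-.212),-2,.066,.06,.003,.043);  ims.append(im)
cv2.imwrite("pics/v12.png",np.hstack(ims))
```

```text
t 21.95 tcp [507.5 285.2 150.2] yaw 98.5 tilt [ 0.004  0.002 -1.   ] gap 0.0592 F [-0.1  0.  -2.4] j [ 0.37  0.37 -0.11  1.09  0.    0.23]
slide [ 4.500e+00 -5.172e+02 -3.000e-01] angular [0.1 0.2 8.5]
```

View pics/v12.png

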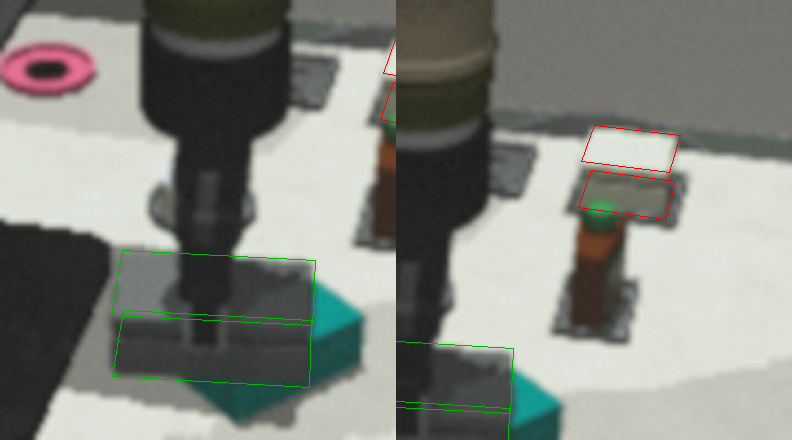

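Request:
jog_arm(moves=[{"slide": [5, -516, 0], "angular": [0, 0, 8.5], "fingers": 0.6}, {"slide": [5, -516, 0], "angular": [0, 0, 8.5], "fingers": 0.6}, {"slide": [5, -516, 0], "angular": [0, 0, 8.5], "fingers": 0.6}, {"slide": [5, -516, 0], "angular": [0, 0, 8.5], "fingers": 0.6}, {"slide": [5, -516, 0], "angular": [0, 0, 8.5], "fingers": 0.6}, {"slide": [5, -516, 0], "angular": [0, 0, 8.5], "fingers": 0.6}, {"slide": [5, -516, 0], "angular": [0, 0, 8.5], "fingers": 0.6}, {"slide": [5, -516, 0], "angular": [0, 0, 8.5], "fingers": 0.6}, {"slide": [5, -516, 0], "angular": [0, 0, 8.5], "fingers": 0.6}, {"slide": [5, -516, 0], "angular": [0, 0, 8.5], "fingers": 0.6}])

```text
clock: 22.88
tcp_pos: [0.5621, -0.1295, 0.1459]
orientation: [-0.002, 0.001, 1.0, 0.001]
wrist_force: [0.2, 0.6, -2.4]
finger_gap: 0.0588
grip_force: 49.3
```

Run:
```python
from h import *
plan((.579,-.227,.08,90))
```

```text
t 22.88 tcp [ 562.1 -129.5  145.9] yaw 89.9 tilt [-0.004  0.002 -1.   ] gap 0.0588 F [ 0.2  0.6 -2.4] j [-0.37  0.36 -0.12  1.09  0.   -0.36]
slide [-17.2 -97.6  65.7] angular [ 0.1 -0.2 -0.1]
```

Request:
jog_arm(moves=[{"slide": [-16, -98, 0], "angular": [0, 0, 0], "fingers": 0.6}, {"slide": [-16, -98, 0], "angular": [0, 0, 0], "fingers": 0.6}, {"slide": [-16, -98, 20], "angular": [0, 0, 0], "fingers": 0.6}, {"slide": [-16, -98, 55], "angular": [0, 0, 0], "fingers": 0.6}, {"slide": [-16, -98, 66], "angular": [0, 0, 0], "fingers": 0.6}, {"slide": [-16, -98, 66], "angular": [0, 0, 0], "fingers": 0.6}, {"slide": [-16, -98, 66], "angular": [0, 0, 0], "fingers": 0.6}, {"slide": [-16, -98, 66], "angular": [0, 0, 0], "fingers": 0.6}])

```text
clock: 23.55
tcp_pos: [0.5799, -0.2252, 0.0829]
orientation: [0.0, -0.0, 1.0, -0.0]
wrist_force: [0.5, 0.0, -1.0]
finger_gap: 0.0593
grip_force: 49.3
```

Run:
```python
from box import *
plan((.579,-.226,.0333,90))
p=get_state()["tcp_pos"]
ims=[]
for n,bx in(("side",(245,110,335,210)),("top",(325,160,415,260))):
    c=read_camera(n);k=4.4; im=cv2.resize(c["color"][bx[1]:bx[3],bx[0]:bx[2]][:,:,::-1],None,fx=k,fy=k,interpolation=2)
    box(c,im,bx,k,p-np.array([.003,0,0]),0,.104,.06,p[2]-.0303,p[2]+.0097,(0,180,0)); box(c,im,bx,k,(.576,-.227),0,.122,.078,.008,.008);  ims.append(im)
cv2.imwrite("pics/v13.png",np.hstack(ims))
```

```text
t 23.55 tcp [ 579.9 -225.2   82.9] yaw 90.0 tilt [ 0. -0. -1.] gap 0.0593 F [ 0.5  0.  -1. ] j [-0.5   0.49 -0.09  0.99  0.   -0.5 ]
slide [ 0.9 -0.8 49.6] angular [-0.  0.  0.]
```

View pics/v13.png

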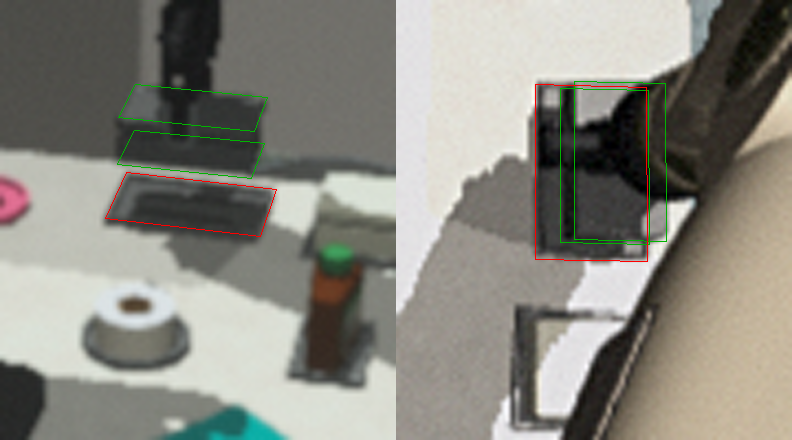

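Request:
jog_arm(moves=[{"slide": [1, -1, 18], "angular": [0, 0, 0], "fingers": 0.6}, {"slide": [1, -1, 32], "angular": [0, 0, 0], "fingers": 0.6}, {"slide": [1, -1, 42], "angular": [0, 0, 0], "fingers": 0.6}, {"slide": [1, -1, 47], "angular": [0, 0, 0], "fingers": 0.6}, {"slide": [1, -1, 49], "angular": [0, 0, 0], "fingers": 0.6}, {"slide": [1, -1, 50], "angular": [0, 0, 0], "fingers": 0.6}, {"slide": [1, -1, 51], "angular": [0, 0, 0], "fingers": 0.6}, {"slide": [1, -1, 51], "angular": [0, 0, 0], "fingers": 0.6}])

```text
clock: 24.32
tcp_pos: [0.5788, -0.2266, 0.0333]
orientation: [0.0, 0.0, 1.0, 0.0]
wrist_force: [-3.9, 2.6, 6.7]
finger_gap: 0.0584
grip_force: 50.3
```

Request:
jog_arm(moves=[{"slide": [0, 0, -1], "angular": [0, 0, 0], "fingers": 0.3}, {"slide": [0, 0, -1], "angular": [0, 0, 0], "fingers": 0.2}, {"slide": [0, 0, -1], "angular": [0, 0, 0], "fingers": 0.1}, {"slide": [0, 0, -1], "angular": [0, 0, 0], "fingers": 0}, {"slide": [0, 0, -1], "angular": [0, 0, 0], "fingers": 0}, {"slide": [0, 0, -20], "angular": [0, 0, 0], "fingers": 0}, {"slide": [0, 0, -55], "angular": [0, 0, 0], "fingers": 0}, {"slide": [0, 0, -95], "angular": [0, 0, 0], "fingers": 0}, {"slide": [0, 0, -135], "angular": [0, 0, 0], "fingers": 0}, {"slide": [0, 0, -150], "angular": [0, 0, 0], "fingers": 0}])

```text
clock: 25.15
tcp_pos: [0.5807, -0.2281, 0.1874]
orientation: [0.004, 0.0, 1.0, -0.002]
wrist_force: [1.0, 0.3, -0.4]
finger_gap: 0.0858
grip_force: 0.0
```

Request:
jog_arm(moves=[{"slide": [100, 300, -40], "angular": [0, 0, 0], "fingers": 0}, {"slide": [100, 300, -40], "angular": [0, 0, 0], "fingers": 0}, {"slide": [100, 300, -40], "angular": [0, 0, 0], "fingers": 0}, {"slide": [100, 300, -40], "angular": [0, 0, 0], "fingers": 0}, {"slide": [100, 300, -40], "angular": [0, 0, 0], "fingers": 0}, {"slide": [100, 300, -40], "angular": [0, 0, 0], "fingers": 0}, {"slide": [100, 300, -40], "angular": [0, 0, 0], "fingers": 0}, {"slide": [100, 300, -40], "angular": [0, 0, 0], "fingers": 0}, {"slide": [100, 300, -40], "angular": [0, 0, 0], "fingers": 0}, {"slide": [100, 300, -40], "angular": [0, 0, 0], "fingers": 0}])

```text
clock: 25.98
tcp_pos: [0.4785, 0.0745, 0.2216]
orientation: [0.001, -0.001, 1.0, -0.0]
wrist_force: [-0.0, -0.5, 0.8]
finger_gap: 0.0854
grip_force: 0.0
```

Run:
```python
from box import *
ims=[]
for n,bx in(("side",(235,140,365,230)),("top",(285,165,395,260))):
    c=read_camera(n);k=390/(bx[2]-bx[0]); im=cv2.resize(c["color"][bx[1]:bx[3],bx[0]:bx[2]][:,:,::-1],(390,int(k*(bx[3]-bx[1]))),interpolation=2)
    for q,w,a,b,h in(((.443,-.045),0,.035,.058,.065),((.439,-.212),-2,.066,.06,.043),((.576,-.227),0,.104,.06,.043)): box(c,im,bx,k,q,w,a,b,.003,h)
    ims.append(cv2.copyMakeBorder(im,0,400-im.shape[0],0,0,0))
cv2.imwrite("pics/v14.png",np.hstack(ims)); plan()
```

```text
t 26.08 tcp [479.2  72.9 221.1] yaw 90.0 tilt [ 0.001 -0.    -1.   ] gap 0.0852 F [-0.4  0.  -0. ] j [-0.01  0.15 -0.22  1.2  -0.   -0.01]
```

View pics/v14.png

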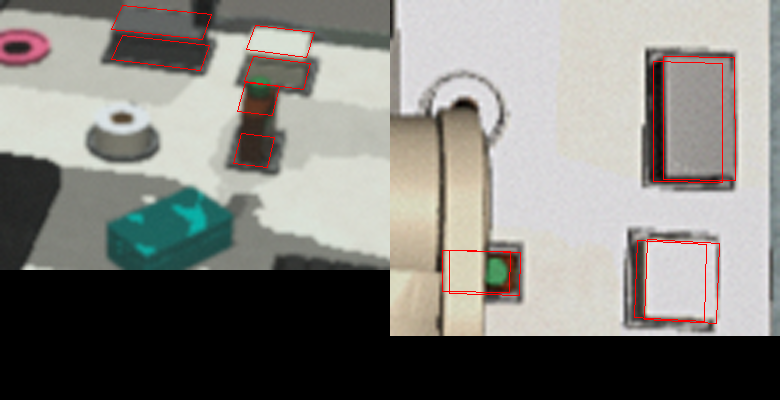

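The final pictures show all four things seated in their docks. In the side view the long box is at about (160,45), the short box at (280,60), the bottle at (258,130) and the roll at (123,135). The outlines match objects resting on the dock floors, and the arm is clear.

```bash
python3 -c "
from workcell import *
print(hand_in())"
```

```text
the job is handed in; nothing more can be done
None
```

The stack is taken apart: the bottle, label roll, short box and long box are each in their own dock, and the job was handed in at about 26 s. I did not touch the mouse or pen pot. The hand-in call returned no verdict, so I am relying on the floor-contact heights and final pictures that showed all four seated.

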